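Unlock the battery case and take out the blue cell

TASK

Draw the orange lock of the battery case all the way out, then slide the grey cover fully open. Take the blue cell out of the case and lay it down gently, flat and inside the rim of the bamboo coaster; leave the case open with the dark cells in it, and do not disturb the other things on the unit.

Things in the scene. Friction and masses are not known exactly. Their poses are not given: they have to be found in the camera images.
- case: black battery case, fixed, 112 mm (its x) by 244 mm (its y), walls 4 mm, 34 mm high. Origin: centre of that rectangle, underside, on the unit top (z 0). Compartment at negative y (inner x -52 to 52, y -118 to -2, floor 4 mm up) under the cover; the +y half is a solid deck over which the cover slides open. The lock ledge, 30 mm high, fills x -56 to -112, y -90 to -30.
- lock (a joint): orange lock slide, m: 0 = bolt fully in the notch of the cover, 0.018 = fully drawn out (end stop); it moves along the case's -x axis, outwards away from the cover, stays where it is left, rubs with about 2 N. The bolt leaves the notch at 0.009. Starts somewhere between 0 and 0.004.
- lock_nub (a point): centre of the upright nub of the orange lock slide: 8 mm thick along the case's x, 26 mm wide along its y, from 30 to 50 mm above the unit top, so it stands 16 mm proud of the cover's upper face (34 mm). Axes as the case's. It can be pushed from the cover side with closed fingertips.
- cover (a joint): grey sliding cover, m: 0 = shut, 0.116 = fully open (end stop); it moves along the case's +y axis, level, stays where it is left, rubs with about 2.5 N. The lock's bolt stops it until drawn out.
- cover_rib (a point): centre of the rib on the cover, 8 mm thick along the case's y, 70 mm long along its x, standing 16 mm proud of the cover's flat upper face (34 mm above the unit top), near the cover's leading edge. Axes as the case's. The flat cover reaches from 106 mm behind the rib centre (-y) to 12 mm ahead of it.
- mid_blue (a point): centre of the blue AA cell, the wanted one: a cylinder 14.5 mm in diameter and 50 mm long, 24 g, its length along its y axis, lying on the compartment floor in one of four places (two by two, 40 mm apart across the case, 58 mm along it), turned up to 0.12 rad from the case's y axis. Hidden under the cover at first.
- coaster: bamboo coaster, loose, round, 110 mm across, with a rim: floor 5 mm and rim 10 mm above the unit top, 102 mm across inside. Origin: centre of its underside.
- mid_dark0 (a point): centre of one of the three dark cells with a copper band in the case, same size and lie as the blue one; they stay in the case.
- mid_dark1 (a point): centre of one of the three dark cells with a copper band in the case, same size and lie as the blue one; they stay in the case.
- mid_dark2 (a point): centre of one of the three dark cells with a copper band in the case, same size and lie as the blue one; they stay in the case.
- figurine: chrome figurine, loose, 64 mm across, 126 mm tall, bystander; origin centre of its underside
- candle: amber jar candle with a wooden lid, loose, 68 mm across, 90 mm tall, bystander; origin centre of its underside
- dish: small blue bowl, loose, 90 mm across, 35 mm high, bystander; origin centre of its underside
- remote: red remote control, loose, 46 (x) by 165 (y) by 19 mm, in front of the robot, bystander; origin centre of its underside
- vase: stoneware vase, loose, 100 mm across, 170 mm tall, at the far side, bystander; origin centre of its underside
- books: two small books, loose, 110 by 170 by 40 mm together, at the far side, bystander; origin centre of the underside
Mind the look-alikes: they are no part of the job. Of the things shaped like the coaster, the wooden one is meant.

How it is judged:
By the outcome, as a careful person would: the job done as asked, in the order asked, and still so for the second after the job is handed in, with the robot touching nothing.
It also fails if it takes over 59 s, if anything falls off the work surface, if the arm or the gripper's body presses on something with over 40 N, if the wrist force passes 120 N, or if a joint passes its speed limit or range.

ROBOT

A 7-joint arm with a two-finger parallel gripper is mounted at the origin on the work surface. World frame = base frame: x ahead of the robot, y to its left, z up, the work surface at z = 0. Lengths are in m, angles in rad, forces in N, time in s.
With the tool pointing down it reaches from about 0.425 to 0.95 m from the base axis. Payload 4.7 kg.
Tool frame: the origin (TCP) lies at the very end of the fingers, on their centre line; the grasp point (between the pads) lies 19 mm behind it; z points along the fingers, y is the line along which they close (so a half turn about z gives the same grasp; the last joint's range is limited). The gripper opens to 87 mm and grips with 3 to 60 N. Pads are 19 mm wide; open, the fingers measure 117 mm over their backs; the gripper's body (75 mm by 190 mm) begins 51 mm behind the grasp point.
Start: joints at [1.146, 0.469, -0.049, 1.532, 0.024, 1.141, -0.082], TCP at [0.26, -0.623, 0.223] pointing down, gripper open.
Joint ranges: [-2.59, 2.59], [-0.33, 1.99], [-1.39, 1.29], [0.1, 2.45], [-1.04, 4.18], [0.21, 1.99], [-2.66, 2.66]. Speed limits (rad/s): [2.57, 2.57, 3.14, 3.14, 3.14, 3.14, 3.14].

INTERFACE

Orientations are given as a unit quaternion [x, y, z, w].
In Python, from plant import readout, optics, manip gives the robot as it stands.
- The arm moves only by the shell command python3 -m crank 'ROWS'. ROWS is JSON, a list of rows, each a list of 7 numbers: the shift along the world's x, y, z in units of 0.025 m (1.0 is 0.025 m), then the turn, a rotation vector about the world's x, y, z in units of 4 degrees (1.0 is 4 degrees), then the opening in per cent of the stroke, from 0 (shut) to 100 (fully open). In form: [[tx, ty, tz, ax, ay, az, grip], ...]. A call has 1 to 5 rows; each row shifts and turns the commanded pose from where the row before left it; what a row does not reach is not made up. A row lasts 1/10 s, in which the tool goes at most 50 mm and 8.59 degrees, less where a joint would pass 70% of its speed; a pose out of reach is approached as far as the arm can. A call with a number of a shift or a turn outside -1 to 1 is refused whole. A call with a gripper value outside its range is refused whole. The fingers move at their own pace and stop on an object; the grip force is fixed at half the most. Time passes only in rows, so rows that do not move let the fingers close. It gives the time, the measured TCP pose, the force, the opening and the grip force at its end, in the units of the state.
- readout.sense(): the state, without advancing time (a new reading comes with each control period).
- optics.camera(name): name is "scene" or "top"; returns the picture (400x640x3 uint8, red, green, blue); there is no depth.
- optics.get_calibration(name): a dict with "fx", "fy", "cx", "cy" (pixels), "camera_from_world" (4x4, takes a point from world to camera coordinates). Camera axes: x right, y up, looking along -z (the intrinsics and any distortion apply to the point x, -y, -z); pixel columns grow to the right and rows downward; lengths in m; the calibration is good to about 2 mm. A picture is of the moment at which its call begins. get_calibration takes no time and is no camera call.
- manip.hand_in(): hands the job in; it is judged then, once.
The state is a dict: "clock": time; "joint_pos": joint angles; "joint_velocities": joint speeds; "tau": joint torques, N m; "tcp_pos": TCP position; "ee_rot": TCP orientation; "wrist_force": force on the tool from outside, world axes, zero at the start; "torque": the same for the moment, N m; "finger_gap": finger opening in m; "finger_force": force on a finger pad.
Only numpy, scipy, OpenCV 4.12 (cv2) and the standard library are available. Lean on these libraries where they do the work, as an engineer would, in place of code of your own. Each camera call takes 0.05 s, during which the arm holds its last target. There are 200 camera calls.

## Working session

There is one attempt and no reset: what is moved stays moved. The work goes in short steps, Python scripts to look and compute and a shell command to move; the robot and the scene stay as the last step left them, time stands still between calls to the robot, and variables do not carry over. Pictures are saved under pics/ and viewed, at most 13 in all, crops included, and the job is handed in when it is done.

```bash
mkdir -p pics; ls; cat > h.py <<'E'
import numpy as np, cv2
from plant import readout, optics, manip
def snap(n,f,crop=None,s=1):
    im=optics.camera(n)[:,:,::-1].copy()
    cv2.imwrite('pics/raw_'+f,im)
    if crop: a,b,c,d=crop; im=im[b:d,a:c]
    cv2.imwrite('pics/'+f,cv2.resize(im,None,fx=s,fy=s,interpolation=cv2.INTER_CUBIC))
def ray(n,u,v,z):
    k=optics.get_calibration(n);T=np.array(k['camera_from_world']);R=T[:3,:3];c=-R.T@T[:3,3]
    d=R.T@np.array([(u-k['cx'])/k['fx'],-(v-k['cy'])/k['fy'],-1.])
    return c+d*(z-c[2])/d[2]
def proj(n,p):
    k=optics.get_calibration(n);q=(np.array(k['camera_from_world'])@[*p,1])[:3]
    return k['cx']+k['fx']*q[0]/-q[2], k['cy']+k['fy']*q[1]/q[2]
E
python3 - <<'E'
from h import *
snap('top','t1.png',None,1.25);snap('scene','s1.png',None,1.25)
for n in('top','scene'):print({k:np.round(v,4).tolist() if not isinstance(v,str) else v for k,v in optics.get_calibration(n).items()})
s=readout.sense();print(s['clock'],s['tcp_pos'],s['ee_rot'],s['wrist_force'],s['finger_gap'])
E
```

```text
pics
{'fx': 399.2691, 'fy': 399.2691, 'cx': 322.5162, 'cy': 194.7968, 'camera_from_world': [[0.0183, -0.9998, 0.0009, -0.0672], [0.988, 0.0182, 0.1534, -0.5808], [-0.1534, -0.0019, 0.9882, -0.9791], [0.0, 0.0, 0.0, 1.0]]}
{'fx': 387.1922, 'fy': 387.1922, 'cx': 325.7694, 'cy': 198.3144, 'camera_from_world': [[-0.602, 0.7985, -0.0036, 0.3696], [-0.4611, -0.344, 0.8179, 0.2014], [0.6519, 0.4941, 0.5753, -1.5062], [0.0, 0.0, 0.0, 1.0]]}
0.1 [ 0.26004984 -0.62231802  0.22157415] [ 9.80478525e-01  1.96624159e-01 -2.01813310e-04 -8.72064075e-04] [ 0.60834285 -0.81991409  0.15614531] 0.08723982625138774
```

View pics/t1.png

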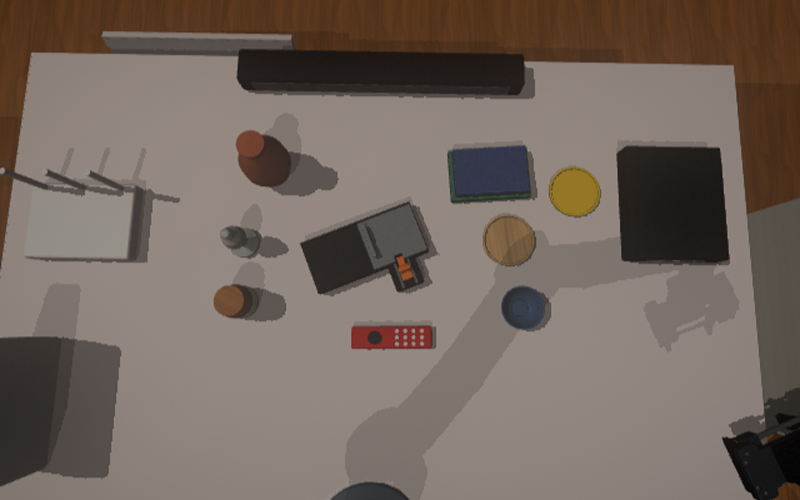

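View pics/s1.png

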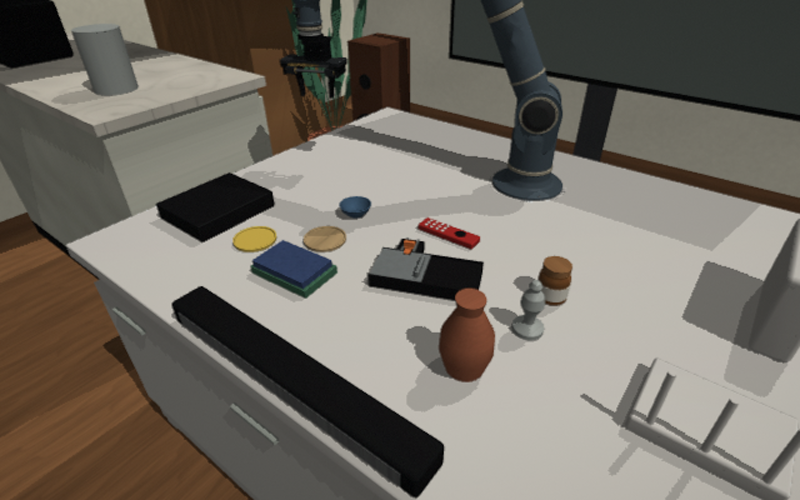

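The top picture shows the case at about (365,245), with the orange lock at (403,268) and the rib at (373,240). Two things are coaster-shaped: a wooden one at (509,240) and a yellow one at (575,191). The wooden one is the bamboo coaster, and I'll confirm that in an enlarged crop.

```bash
python3 - <<'E'
from h import *
im=cv2.imread('pics/raw_t1.png')[155:245,232:432]
cv2.imwrite('pics/c1.png',cv2.resize(im,None,fx=4,fy=4,interpolation=cv2.INTER_CUBIC))
E
```

```text
(no output)
```

View pics/c1.png

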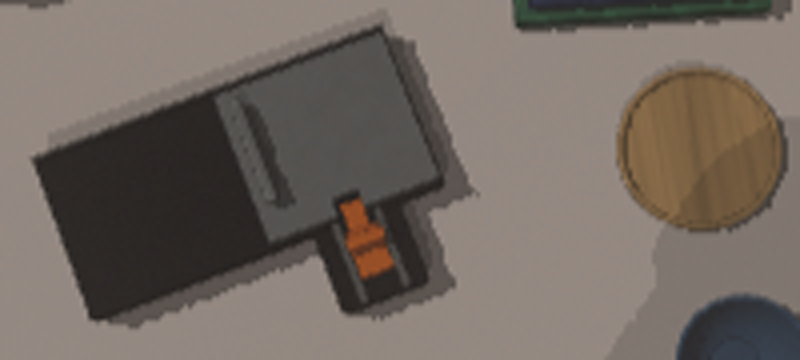

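The crop confirms the round wooden coaster at crop (700,149), plain wood with a rim. The case-top corners are at (35,158), (380,28), (443,182) and (93,320). The rib runs (243,104)–(275,204), and the nub is at about (365,240).

```bash
cat >> h.py <<'E'
def C(x,y): return 232+(x-1.5)/4,155+(y-1.5)/4
E
python3 - <<'E'
from h import *
P=[ray('top',*C(*p),.034)[:2] for p in[(35,158),(380,28),(443,182),(93,320)]]
L=[(56,122),(56,-122),(-56,-122),(-56,122)]
L=np.array(L)/1000;P=np.array(P)
print(P.round(4), np.linalg.norm(P-np.roll(P,-1,0),axis=1))
a=L@[1,1j];b=P@[1,1j];t=np.angle((np.conj(a)*(b-b.mean())).sum());o=b.mean()
print('th',t,'o',o,'res',np.abs(o+a*np.exp(1j*t)-b))
loc=lambda p:((p[0]+1j*p[1]-o)*np.exp(-1j*t)*1000)
for p,z in[((243,104),.05),((275,204),.05),((365,240),.05),((347,238),.05),((382,232),.05),((353,200),.034),((378,272),.034)]:print(p,loc(ray('top',*C(*p),z)).round(1))
k=ray('top',*C(700,149),.010);print('coaster',k)
for p in[(617,149),(786,149),(702,66),(702,232)]:print(np.linalg.norm(ray('top',*C(*p),.01)-k))
print('remote',[ray('top',u/1.25,v/1.25,.019)[:2].round(3) for u,v in((352,326),(432,349))],'dish',ray('top',524/1.25,308/1.25,.035))
T=np.array(optics.get_calibration('top')['camera_from_world']);print(-T[:3,:3].T@T[:3,3])
E
```

```text
[[ 0.5815  0.1564]
 [ 0.672  -0.0657]
 [ 0.5706 -0.1081]
 [ 0.4776  0.1142]] [0.23983166 0.10986309 0.24101503 0.1121157 ]
th 0.3915158777772675 o (0.5754327517320261+0.024210665569604467j) res [0.00210232 0.00232566 0.00185462 0.00147896]
(243, 104) (36.9-18.2j)
(275, 204) (-30.9-14.3j)
(365, 240) (-73.2-59.1j)
(347, 238) (-67.8-49j)
(382, 232) (-72.3-71j)
(353, 200) (-44.6-62j)
(378, 272) (-93.8-60j)
coaster [ 0.59933247 -0.27970079  0.01      ]
0.05512782813699192
0.057125716371634695
0.056387670930850654
0.0553984177505654
remote [array([0.413, 0.045]), array([ 0.37 , -0.119])] dish [ 0.45543078 -0.30437607  0.035     ]
[ 0.42489235 -0.05851497  1.05667596]
```

```bash

for i in 1 2 3 4 5; do python3 -m crank '[[0.475,0.92,-0.1,0,0,0,0],[0.475,0.92,-0.1,0,0,0,0],[0.475,0.92,-0.1,0,0,0,0],[0.475,0.92,-0.1,0,0,0,0],[0.475,0.92,-0.1,0,0,0,0]]' | tail -c 400; echo; done
python3 -m crank '[[0,0,-0.8,0,0,0,0],[0,0,-0.8,0,0,0,0],[0,0,-0.8,0,0,0,0],[0,0,-0.8,0,0,0,0],[0,0,0,0,0,0,0]]'
python3 - <<'E'
from h import *
snap('scene','s2.png',(280,170,420,260),5)
s=readout.sense();print(s['clock'],s['tcp_pos'],s['ee_rot'],s['wrist_force'],s['finger_gap'])
E
```

```text
clock: 0.6
tcp_pos: [0.3199, -0.5066, 0.2095]
ee_rot: [0.98, 0.197, -0.0, -0.0]
wrist_force: [-0.2, -0.5, 0.0]
finger_gap: 0.0549
finger_force: 0.0

clock: 1.1
tcp_pos: [0.3792, -0.3916, 0.1971]
ee_rot: [0.98, 0.197, -0.0, -0.0]
wrist_force: [0.2, -0.4, -1.1]
finger_gap: 0.0149
finger_force: 0.0

clock: 1.6
tcp_pos: [0.4385, -0.2767, 0.1846]
ee_rot: [0.98, 0.197, -0.0, -0.0]
wrist_force: [0.1, -0.2, -0.3]
finger_gap: 0.0004
finger_force: 0.0

clock: 2.1
tcp_pos: [0.4979, -0.1618, 0.1722]
ee_rot: [0.98, 0.197, -0.0, -0.0]
wrist_force: [-0.8, 0.7, -0.6]
finger_gap: 0.0003
finger_force: 0.0

clock: 2.6
tcp_pos: [0.5572, -0.0469, 0.1596]
ee_rot: [0.98, 0.197, -0.0, -0.0]
wrist_force: [0.4, 0.6, 0.8]
finger_gap: 0.0004
finger_force: 0.0

clock: 3.1
tcp_pos: [0.5546, -0.0479, 0.0773]
ee_rot: [0.98, 0.197, -0.003, -0.001]
wrist_force: [-0.3, -0.2, 0.2]
finger_gap: 0.0005
finger_force: 0.0
3.15 [ 0.55594223 -0.04781775  0.07885445] [ 9.80469794e-01  1.96662340e-01 -1.65368694e-03 -4.14854365e-04] [-0.66148978 -0.19872643  0.10194523] 0.0005649786371889335
```

View pics/s2.png

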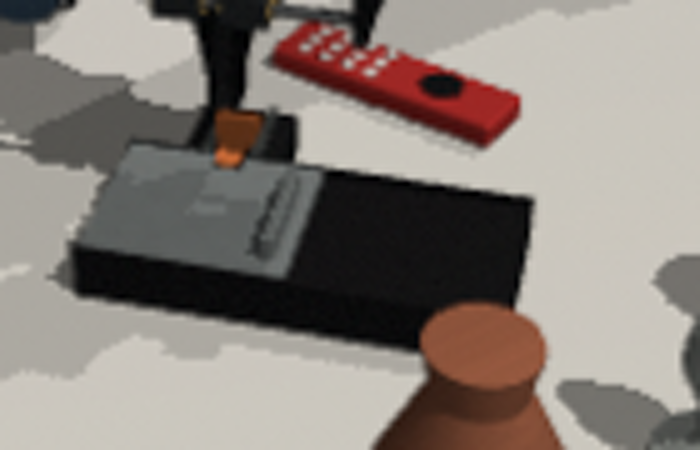

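The nub's inner face is visible at crop (218–262, 110–150), and the fingertip ends near (227,110). I'll check the clearance numerically.

```bash
python3 - <<'E'
from h import *
o=.5754+.0242j;t=.3915
loc=lambda p:((p[0]+1j*p[1]-o)*np.exp(-1j*t)*1000)
K=lambda x,y:(280+(x-2)/5,170+(y-2)/5)
for p,z in[((218,110),.05),((263,113),.05),((222,150),.034),((243,150),.034),((326,170),.034),((290,278),.034),((130,143),.034),((77,243),.034),((533,200),.034)]:print(p,loc(ray('scene',*K(*p),z)).round(1))
u,v=proj('scene',(.5558,-.0478,.0785));print((u-280)*5,(v-170)*5)
print(loc((.5558,-.0478)))
E
```

```text
(218, 110) (-74.3-71.1j)
(263, 113) (-77.9-44.1j)
(222, 150) (-56.5-64j)
(243, 150) (-59.6-51.8j)
(326, 170) (-51.9+0.6j)
(290, 278) (51.4+3j)
(130, 143) (-49.9-119.5j)
(77, 243) (50.7-119.7j)
(533, 200) (-52.6+122.4j)
222.91854679759496 97.12029729267016
(-45.59044487836696-59.07344018924738j)
```

```bash

python3 -m crank '[[0,0,-0.5,0,0,0,0],[0,0,-0.5,0,0,0,0],[0,0,-0.5,0,0,0,0],[0,0,0,0,0,0,0],[-0.18,-0.076,0,0,0,0,0]]'
python3 -m crank '[[-0.18,-0.076,0,0,0,0,0],[-0.18,-0.076,0,0,0,0,0],[-0.11,-0.046,0,0,0,0,0],[-0.11,-0.046,0,0,0,0,0],[-0.11,-0.046,0,0,0,0,0]]'
python3 -m crank '[[-0.11,-0.046,0,0,0,0,0],[-0.11,-0.046,0,0,0,0,0],[-0.11,-0.046,0,0,0,0,0],[0,0,0,0,0,0,0]]'
```

```text
clock: 3.65
tcp_pos: [0.5529, -0.0494, 0.0423]
ee_rot: [0.98, 0.197, 0.0, -0.0]
wrist_force: [-0.3, -0.4, 0.4]
finger_gap: 0.0001
finger_force: 0.0
clock: 4.15
tcp_pos: [0.5358, -0.0569, 0.043]
ee_rot: [0.98, 0.197, 0.001, 0.0]
wrist_force: [1.3, 1.3, -0.3]
finger_gap: 0.0003
finger_force: 0.9
clock: 4.55
tcp_pos: [0.5311, -0.0586, 0.0433]
ee_rot: [0.98, 0.197, 0.005, -0.0]
wrist_force: [8.5, 4.3, -5.6]
finger_gap: 0.0006
finger_force: 4.7
```

```bash

python3 -m crank '[[-0.11,-0.046,0,0,0,0,0],[-0.11,-0.046,0,0,0,0,0],[0,0,0,0,0,0,0]]'
python3 - <<'E'
from h import *
snap('scene','s3.png',(300,170,380,230),8)
s=readout.sense();print(s['clock'],s['tcp_pos'],s['ee_rot'],s['wrist_force'],s['finger_gap'])
E
```

```text
clock: 4.85
tcp_pos: [0.5306, -0.0585, 0.0441]
ee_rot: [0.98, 0.198, 0.01, -0.001]
wrist_force: [17.3, 7.5, -12.2]
finger_gap: 0.0004
finger_force: 9.2
4.9 [ 0.53065329 -0.05851489  0.04416313] [ 9.80150922e-01  1.97989977e-01  1.01677318e-02 -8.69982208e-04] [ 17.27167104   8.05010172 -12.27446027] 0.0003601878322003405
```

View pics/s3.png

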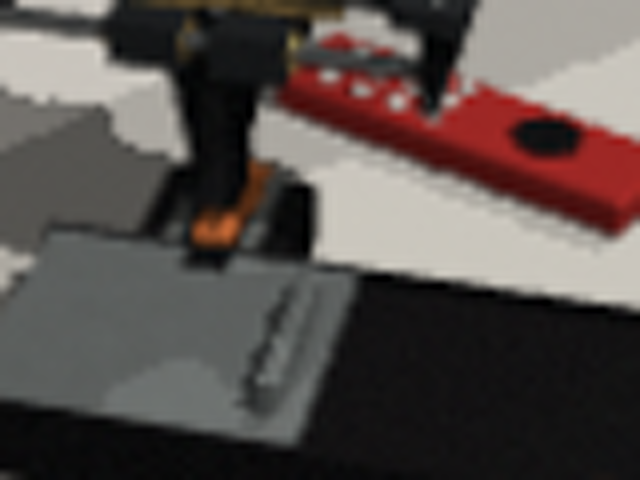

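```bash
python3 - <<'E'
from h import *
o=.5754+.0242j;t=.3915
loc=lambda p:((p[0]+1j*p[1]-o)*np.exp(-1j*t)*1000)
for z in(.030,.034):
  print(loc(ray('scene',280+(229-2)/5,170+(166-2)/5,z)),loc(ray('scene',300+(212-4)/8,170+(249-4)/8,z)))
E
python3 -m crank '[[0.22,0.092,0,0,0,0,0],[0.22,0.092,0,0,0,0,0],[0.22,0.092,0,0,0,0,0],[0,0,0.6,0,0,0,0],[0,0,0.6,0,0,0,0]]'
python3 - <<'E'
from h import *
snap('top','t2.png',(300,180,350,240),8)
o=.5754+.0242j;t=.3915
loc=lambda p:((p[0]+1j*p[1]-o)*np.exp(-1j*t)*1000)
# orange centroid before/after, z=.034 plane
for f in('raw_t1.png','raw_t2.png'):
  im=cv2.imread('pics/'+f)[195:240,305:350].astype(int)
  m=(im[...,2]>im[...,0]*2)&(im[...,2]>90);v,u=np.nonzero(m)
  q=np.array([loc(ray('top',a+305,b+195,.036)) for a,b in zip(u,v)]);print(len(u),q.real.min(),q.real.max())
E
```

```text
(-47.074307454334274-57.22362569926147j) (-58.30141426816204-58.2960754805543j)
(-41.70904850986125-55.80600763742012j) (-52.86943647780561-56.872084217418674j)
clock: 5.4
tcp_pos: [0.5367, -0.0562, 0.072]
ee_rot: [0.981, 0.196, -0.002, -0.0]
wrist_force: [-0.3, -0.5, -0.0]
finger_gap: 0.0005
finger_force: 0.0
145 -94.71868046152431 -45.47523452515877Traceback (most recent call last):
  File "<stdin>", line 9, in <module>
    return umr_minimum(a, axis, None, out, keepdims, initial, where)
ValueError: zero-size array to reduction operation minimum which has no identity
```

View pics/t2.png

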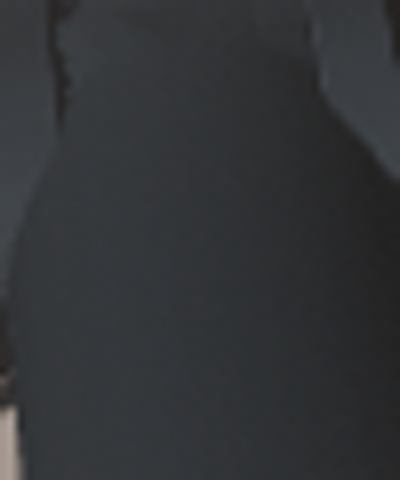

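The top camera is blocked by the arm, so the picture shows only the arm. I'll check with the scene camera while the fingers are raised.

```bash
python3 - <<'E'
from h import *
snap('scene','s4.png',(305,180,355,220),12)
E
```

```text
(no output)
```

View pics/s4.png

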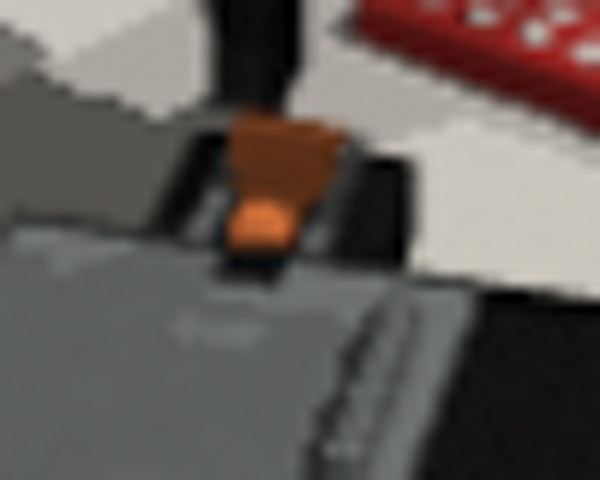

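The bolt tip at (262,250) is now clear of the notch at (250,265). The nub's top edge runs (235,112)–(345,128). I'll compute how far the slide has moved.

```bash
python3 - <<'E'
from h import *
o=.5754+.0242j;t=.3915
loc=lambda p:((p[0]+1j*p[1]-o)*np.exp(-1j*t)*1000)
G=lambda x,y:(305+(x-5.5)/12,180+(y-5.5)/12)
for p,z in[((235,112),.05),((345,128),.05),((240,250),.032),((292,250),.032),((230,200),.034),((300,205),.034)]:print(p,loc(ray('scene',*G(*p),z)).round(1))
import numpy as np
R=[]
for f in('raw_s2.png','raw_s4.png'):
  im=cv2.imread('pics/'+f)[180:215,310:350].astype(int)
  m=(im[...,2]>im[...,0]*1.8)&(im[...,2]>im[...,1]*1.5)&(im[...,2]>70);v,u=np.nonzero(m);print(m.sum())
  for r in range(m.shape[0]):
    if m[r].any(): print(r+180,''.join('#' if (im[r,c,2]>170 and m[r,c]) else '+' if m[r,c] else '.' for c in range(40)))
E
```

```text
(235, 112) (-89.3-72.2j)
(345, 128) (-89.1-43.5j)
(240, 250) (-55.8-62.1j)
(292, 250) (-59-49.6j)
(230, 200) (-73.5-69.4j)
(300, 205) (-75.7-51.7j)
155
180 .........................+++++++++..++++
181 .........................+++++++++...++.
182 .........................+++++++++++++..
183 ..........................+++++++++++++.
184 .............................+++++++++++
185 ...............................+++++++++
186 ..................................++++++
187 ....................................++.+
188 .......................................+
192 ..............+++.......................
193 .............+++++++++..................
194 .............+++++++++..................
195 .............+++++++++..................
196 .............+++++++++..................
197 ..............+++++++...................
198 ..............+++++++...................
199 ..............+++++.....................
200 .............+#++++.....................
201 .............#####+.....................
202 .............+++++......................
159
180 .........................+++++++++..++++
[... 200 characters left out ...]
................+++++++++
186 ..................................++++++
187 ....................................+..+
188 .......................................+
189 ...............+........................
190 ...............+++++++..................
191 ..............++++++++++................
192 ..............+++++++++.................
193 ..............+++++++++.................
194 ...............++++++++.................
195 ...............+++++++..................
196 ...............++++++...................
197 ..............+###++....................
198 ..............+####+....................
199 ..............+++##+....................
200 ..............+++++.....................
```

The slide moved about 13 mm and then met a hard stop: 19 N gave no further motion. So the lock is fully drawn, and next comes the cover.

```bash

python3 -m crank '[[0.56,0.39,0,0,0,0,0],[0.56,0.39,0,0,0,0,0],[0.56,0.39,0,0,0,0,0],[0.56,0.39,0,0,0,0,0],[0,0,-0.3,0,0,0,0]]'
python3 -m crank '[[0,0,-0.4,0,0,0,0],[0,0,-0.4,0,0,0,0],[0,0,0,0,0,0,0],[-0.1,0.24,0,0,0,0,0],[-0.1,0.24,0,0,0,0,0]]'
python3 -m crank '[[-0.1,0.24,0,0,0,0,0],[-0.1,0.24,0,0,0,0,0],[-0.1,0.24,0,0,0,0,0],[-0.1,0.24,0,0,0,0,0]]'

```

```text
clock: 6.0
tcp_pos: [0.5968, -0.0139, 0.0648]
ee_rot: [0.98, 0.198, 0.002, -0.001]
wrist_force: [-0.2, 0.3, -0.9]
finger_gap: 0.0006
finger_force: 0.0
clock: 6.5
tcp_pos: [0.589, -0.0047, 0.0453]
ee_rot: [0.981, 0.196, 0.0, 0.0]
wrist_force: [-0.2, -0.5, -0.5]
finger_gap: 0.0006
finger_force: 0.0
clock: 6.9
tcp_pos: [0.5794, 0.0191, 0.0455]
ee_rot: [0.981, 0.196, 0.001, 0.0]
wrist_force: [0.8, -2.8, 1.1]
finger_gap: 0.0004
finger_force: 1.4
```

```bash

python3 -m crank '[[-0.15,0.37,0,0,0,0,0],[-0.15,0.37,0,0,0,0,0],[-0.15,0.37,0,0,0,0,0],[-0.15,0.37,0,0,0,0,0],[-0.15,0.37,0,0,0,0,0]]'
python3 -m crank '[[-0.12,0.3,0,0,0,0,0],[-0.12,0.3,0,0,0,0,0],[-0.12,0.3,0,0,0,0,0],[0,0,0,0,0,0,0]]'
python3 -m crank '[[-0.1,0.24,0,0,0,0,0],[-0.1,0.24,0,0,0,0,0],[0,0,0,0,0,0,0]]'

```

```text
clock: 7.4
tcp_pos: [0.5599, 0.0664, 0.0451]
ee_rot: [0.98, 0.197, -0.0, 0.0]
wrist_force: [1.3, -2.0, 1.6]
finger_gap: 0.0006
finger_force: 1.4
clock: 7.8
tcp_pos: [0.5504, 0.0899, 0.0449]
ee_rot: [0.98, 0.198, -0.0, -0.001]
wrist_force: [-0.3, 0.2, -0.6]
finger_gap: 0.0007
finger_force: 0.0
clock: 8.1
tcp_pos: [0.5459, 0.1012, 0.0449]
ee_rot: [0.98, 0.197, -0.0, -0.0]
wrist_force: [-0.5, -0.4, -0.3]
finger_gap: 0.0002
finger_force: 0.0
```

```bash

python3 -m crank '[[-0.05,0.12,0,0,0,0,0],[-0.05,0.12,0,0,0,0,0],[0,0,0,0,0,0,0]]'
python3 -m crank '[[-0.05,0.12,0,0,0,0,0],[-0.05,0.12,0,0,0,0,0],[0,0,0,0,0,0,0]]'

```

```text
clock: 8.4
tcp_pos: [0.5437, 0.1064, 0.045]
ee_rot: [0.98, 0.197, -0.0, -0.0]
wrist_force: [-0.4, -2.3, -1.0]
finger_gap: 0.0009
finger_force: 0.5
clock: 8.7
tcp_pos: [0.5429, 0.1081, 0.0451]
ee_rot: [0.981, 0.195, 0.001, 0.002]
wrist_force: [3.8, -8.4, -1.7]
finger_gap: 0.0
finger_force: 4.8
```

```bash

python3 -m crank '[[-0.05,0.12,0,0,0,0,0],[-0.05,0.12,0,0,0,0,0],[0,0,0,0,0,0,0]]'
python3 -c "
from plant import readout;print(readout.sense()['joint_pos'])"
python3 -m crank '[[0.15,-0.37,0,0,0,0,0],[0.15,-0.37,0,0,0,0,0],[0,0,0.6,0,0,0,0],[0,0,0.8,0,0,0,0],[0,0,0.8,0,0,0,0]]'
for i in 1 2 3; do python3 -m crank '[[0,-0.9,0.2,0,0,1,30],[0,-0.9,0.2,0,0,1,30],[0,-0.9,0.2,0,0,1,30],[0,-0.9,0.2,0,0,1,30],[0,-0.9,0.2,0,0,1,30]]'; done
python3 - <<'E'
from h import *
print(readout.sense()['joint_pos'])
snap('top','t3.png',(230,145,340,240),7)
E
```

```text
clock: 9.0
tcp_pos: [0.5428, 0.1084, 0.0452]
ee_rot: [0.981, 0.194, 0.001, 0.006]
wrist_force: [8.7, -18.3, -2.5]
finger_gap: 0.0005
finger_force: 10.2
[-0.06585905  0.50919308 -0.27626485  1.96824805  0.22850968  0.69196344
 -1.66639665]
clock: 9.5
tcp_pos: [0.5459, 0.1012, 0.1016]
ee_rot: [0.98, 0.198, 0.0, -0.001]
wrist_force: [0.4, 0.6, 0.8]
finger_gap: 0.0002
finger_force: 0.0
clock: 10.0
tcp_pos: [0.5464, -0.0121, 0.1266]
ee_rot: [0.931, 0.366, 0.001, -0.0]
wrist_force: [0.5, -0.1, -0.1]
finger_gap: 0.0248
finger_force: 0.0
clock: 10.5
tcp_pos: [0.5467, -0.1246, 0.1516]
ee_rot: [0.853, 0.522, 0.001, -0.0]
wrist_force: [0.6, 0.6, 0.5]
finger_gap: 0.0262
finger_force: 0.0
clock: 11.0
tcp_pos: [0.547, -0.2372, 0.1767]
ee_rot: [0.749, 0.662, 0.001, 0.0]
wrist_force: [0.2, 0.8, 0.3]
finger_gap: 0.0262
finger_force: 0.0
[ 0.70174007  0.42750889 -0.4801345   1.75777443  0.22678161  1.01019973
  0.01466708]
```

View pics/t3.png

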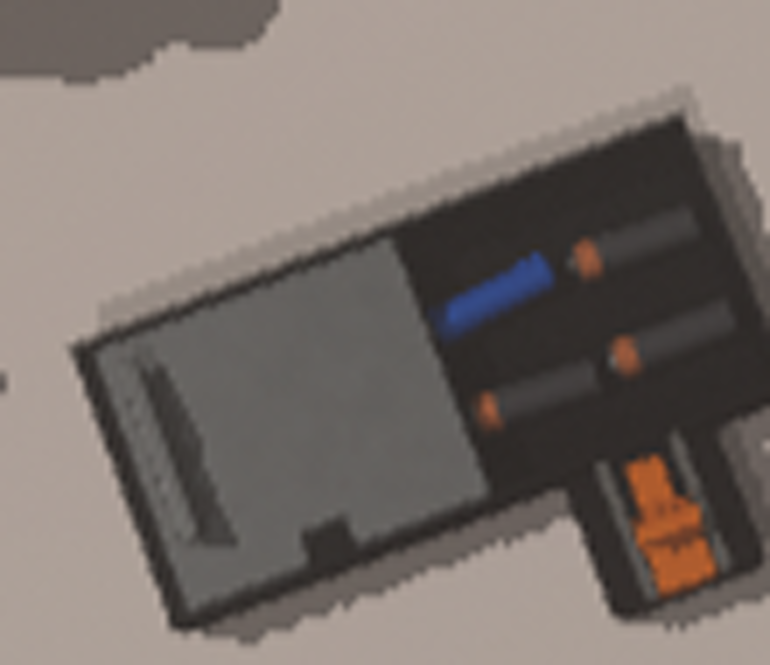

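The cover is fully open: its trailing edge runs (390,240)–(490,490), and the lock is well clear at (665,530). The blue cell runs from (442,325) to (550,265), and there are three dark cells. Next I'll compute the blue cell's pose.

```bash
python3 - <<'E'
from h import *
o=.5754+.0242j;t=.3915
loc=lambda p:((p[0]+1j*p[1]-o)*np.exp(-1j*t)*1000)
im=cv2.imread('pics/raw_t3.png')[145:240,230:340].astype(int)
m=(im[...,0]>im[...,2]*1.5)&(im[...,0]>60)
v,u=np.nonzero(m);print(len(u))
r=cv2.minAreaRect(np.stack([u,v],1).astype(np.float32));print(r)
bx=cv2.boxPoints(r)+[230,145]
for z in(.011,.0185):print(z,[loc(ray('top',*p,z)).round(1) for p in bx])
W=np.array([ray('top',a+230,b+145,.016)[:2] for a,b in zip(u,v)])
c=W.mean(0);w,V=np.linalg.eigh(np.cov(W.T));print('c',c,loc(c),'axis angle',np.degrees(np.arctan2(*V[::-1,1])),'len',np.sqrt(12*w))
G=lambda x,y:(230+(x-3)/7,145+(y-3)/7)
for p in((392,240),(490,490)):print('cover edge',loc(ray('top',*G(*p),.034)).round(1))
for p in((487,410),(597,378),(627,353),(735,315),(585,257),(695,220)):print('dark',loc(ray('top',*G(*p),.0155)).round(1))
for p in((75,350),(683,118),(177,628)):print('corner',loc(ray('top',*G(*p),.034)).round(1))
s=readout.sense();print(s['tcp_pos'],s['ee_rot'],s['finger_gap'])
E
```

```text
80
((70.0796127319336, 41.72929382324219), (4.549095153808594, 17.478103637695312), 61.38954162597656)
0.011 [np.complex128(25.1-7.7j), np.complex128(31.3-53.7j), np.complex128(19.1-55.2j), np.complex128(12.9-9.2j)]
0.0185 [np.complex128(23.7-7.7j), np.complex128(29.9-53.5j), np.complex128(17.8-55j), np.complex128(11.6-9.3j)]
c [0.60710932 0.00262471] (21.077520764377812-32.04234401257681j) axis angle 121.01014955427578 len [0.01238696 0.0464278 ]
cover edge (51.1-3.4j)
cover edge (-49.6-4j)
dark (-18.8-13.5j)
dark (-22.5-56.3j)
dark (-17.8-70.3j)
dark (-19.1-113.6j)
dark (22.3-68.9j)
dark (20.4-112.9j)
corner (55.1+120.5j)
corner (55-121.4j)
corner (-55.2+120.3j)
[ 0.54689777 -0.24271889  0.17722106] [7.50466714e-01 6.60905215e-01 3.73139499e-05 2.00153879e-03] 0.02623390691938821
```

```bash

python3 -m crank '[[0.2,0.82,0,0,0,0.77,25],[0.2,0.82,0,0,0,0.77,25],[0.2,0.82,0,0,0,0.77,25],[0.2,0.82,0,0,0,0.77,25],[0.2,0.82,0,0,0,0.77,25]]'
python3 -m crank '[[0.2,0.82,0,0,0,0.77,25],[0.2,0.82,0,0,0,0.77,25],[0.2,0.82,0,0,0,0.77,25],[0.2,0.82,-0.3,0,0,0.77,25],[0.2,0.82,-0.5,0,0,0.77,25]]'
python3 -m crank '[[0.2,0.81,-0.6,0,0,0.77,25],[0.2,0.81,-0.6,0,0,0.77,25],[0,0,-0.6,0,0,0,25],[0,0,-0.6,0,0,0,25],[0,0,-0.6,0,0,0,25]]'
python3 -m crank '[[0,0,-0.6,0,0,0,25],[0,0,0,0,0,0,25],[0,0,0,0,0,0,25]]'
python3 - <<'E'
from h import *
s=readout.sense();print(s['tcp_pos'],s['ee_rot'],s['finger_gap'],s['joint_pos'])
snap('scene','s5.png',(290,170,390,250),8)
E
```

```text
clock: 11.55
tcp_pos: [0.5718, -0.1323, 0.1753]
ee_rot: [0.653, 0.757, 0.0, -0.0]
wrist_force: [-0.4, -0.2, -0.7]
finger_gap: 0.0219
finger_force: 0.0
clock: 12.05
tcp_pos: [0.5974, -0.0314, 0.1552]
ee_rot: [0.547, 0.837, 0.0, 0.001]
wrist_force: [-0.5, 0.1, 0.4]
finger_gap: 0.0218
finger_force: 0.0
clock: 12.55
tcp_pos: [0.6061, 0.0059, 0.0785]
ee_rot: [0.503, 0.864, -0.001, -0.0]
wrist_force: [0.4, 0.7, -0.6]
finger_gap: 0.0219
finger_force: 0.0
clock: 12.85
tcp_pos: [0.6064, 0.0069, 0.0648]
ee_rot: [0.503, 0.864, -0.0, -0.0]
wrist_force: [-0.4, -0.7, 0.6]
finger_gap: 0.0222
finger_force: 0.0
[0.60640889 0.00688647 0.06484499] [ 5.03109956e-01  8.64222397e-01 -8.32833997e-05 -1.18880380e-04] 0.02220664115258388 [ 0.35316873  0.61093212 -0.59964983  1.81535134  0.44413585  0.85318703
  0.05576132]
```

View pics/s5.png

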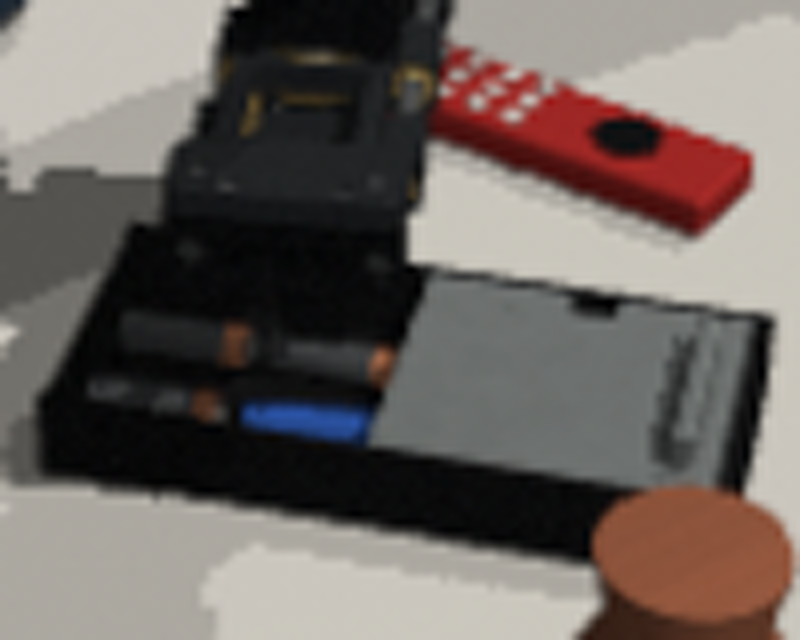

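```bash
python3 - <<'E'
from h import *
o=.5754+.0242j;t=.3915
loc=lambda p:((p[0]+1j*p[1]-o)*np.exp(-1j*t)*1000)
G=lambda x,y:(290+(x-3.5)/8,170+(y-3.5)/8)
for p in((246,402),(378,408),(308,404)):q=ray('scene',*G(*p),.0175);print(q,loc(q).round(1))
for p in((771,316),(42,405)):print(loc(ray('scene',*G(*p),.034)).round(1))
# predicted outline of cell centre per top estimate
for d in(-.025,.025):
  u,v=proj('scene',(.6071+d*np.cos(2.086),.0026+d*np.sin(2.086),.0185));print((u-290)*8,(v-170)*8)
E
```

```text
[ 0.61482758 -0.01876308  0.0175    ] (20.1-54.8j)
[0.58945709 0.02095212 0.0175    ] (11.8-8.4j)
[ 6.02517588e-01 -3.61866128e-04  1.75000000e-02] (15.7-33.1j)
(-55+121.4j)
(59.3-117.4j)
233.70348577212098 402.30109607685836
373.5695494424699 413.3682489395296
```

```bash

python3 -m crank '[[0.03,-0.18,-0.2,0,0,0,25],[0,0,-0.4,0,0,0,25],[0,0,-0.5,0,0,0,25],[0,0,-0.5,0,0,0,25],[0,0,-0.3,0,0,0,25]]'
python3 -m crank '[[0,0,-0.2,0,0,0,25],[0,0,-0.1,0,0,0,25],[0,0,0,0,0,0,25]]'
```

```text
clock: 13.4
tcp_pos: [0.6061, 0.0029, 0.0157]
ee_rot: [0.503, 0.864, -0.001, -0.001]
wrist_force: [0.2, -0.2, -0.3]
finger_gap: 0.0215
finger_force: 0.0
clock: 13.7
tcp_pos: [0.6071, 0.0031, 0.0098]
ee_rot: [0.503, 0.864, -0.0, -0.0]
wrist_force: [-0.5, 0.3, 0.4]
finger_gap: 0.022
finger_force: 0.0
```

```bash

python3 -m crank '[[0,0,-0.1,0,0,0,25],[0,0,0,0,0,0,0],[0,0,0,0,0,0,0],[0,0,0,0,0,0,0],[0,0,0,0,0,0,0]]'
python3 -m crank '[[0,0,0.2,0,0,0,0],[0,0,0.4,0,0,0,0],[0,0,0.6,0,0,0,0],[0,0,0.8,0,0,0,0],[0,0,0.8,0,0,0,0]]'
```

```text
clock: 14.2
tcp_pos: [0.6073, 0.0029, 0.0078]
ee_rot: [0.503, 0.864, 0.0, 0.0]
wrist_force: [0.9, -0.7, 0.4]
finger_gap: 0.0136
finger_force: 30.0
clock: 14.7
tcp_pos: [0.6074, 0.0031, 0.0795]
ee_rot: [0.503, 0.864, 0.0, 0.0]
wrist_force: [0.6, 0.1, 0.6]
finger_gap: 0.0139
finger_force: 30.0
```

```bash

python3 -m crank '[[-0.02,-0.5,0.3,0,0,0,0],[-0.03,-0.9,0.2,0,0,0,0],[-0.03,-1,0,0,0,0,0],[-0.03,-1,0,0,0,0,0],[-0.03,-1,0,0,0,0,0]]'
python3 -m crank '[[-0.03,-1,0,0,0,0,0],[-0.03,-1,0,0,0,0,0],[-0.03,-1,0,0,0,0,0],[-0.03,-1,0,0,0,0,0],[-0.03,-1,0,0,0,0,0]]'
python3 -m crank '[[-0.03,-1,0,0,0,0,0],[-0.02,-0.6,0,0,0,0,0],[0,-0.3,-0.5,0,0,0,0],[0,0,-0.7,0,0,0,0],[0,0,-0.5,0,0,0,0]]'
python3 -m crank '[[0,0,-0.3,0,0,0,0],[0,0,0,0,0,0,0]]'
python3 - <<'E'
from h import *
s=readout.sense();print(s['tcp_pos'],s['ee_rot'],s['finger_gap'])
snap('scene','s6.png',(210,130,320,220),7)
E
```

```text
clock: 15.2
tcp_pos: [0.6032, -0.1094, 0.0904]
ee_rot: [0.503, 0.864, -0.0, 0.0]
wrist_force: [-0.3, 0.4, -0.1]
finger_gap: 0.0138
finger_force: 30.0
clock: 15.7
tcp_pos: [0.5992, -0.2344, 0.0903]
ee_rot: [0.503, 0.864, -0.0, 0.0]
wrist_force: [1.0, 0.2, -0.5]
finger_gap: 0.0139
finger_force: 30.0
clock: 16.2
tcp_pos: [0.5976, -0.2779, 0.0451]
ee_rot: [0.502, 0.865, 0.0, -0.002]
wrist_force: [-0.4, 0.2, 0.3]
finger_gap: 0.0135
finger_force: 30.0
clock: 16.4
tcp_pos: [0.5978, -0.2777, 0.0381]
ee_rot: [0.502, 0.865, 0.0, -0.002]
wrist_force: [-0.7, -0.0, 0.1]
finger_gap: 0.0137
finger_force: 30.0
[ 0.59779748 -0.2776715   0.03807389] [ 5.01763463e-01  8.65002942e-01  1.11483893e-04 -1.82352519e-03] 0.013651141003511736
```

View pics/s6.png

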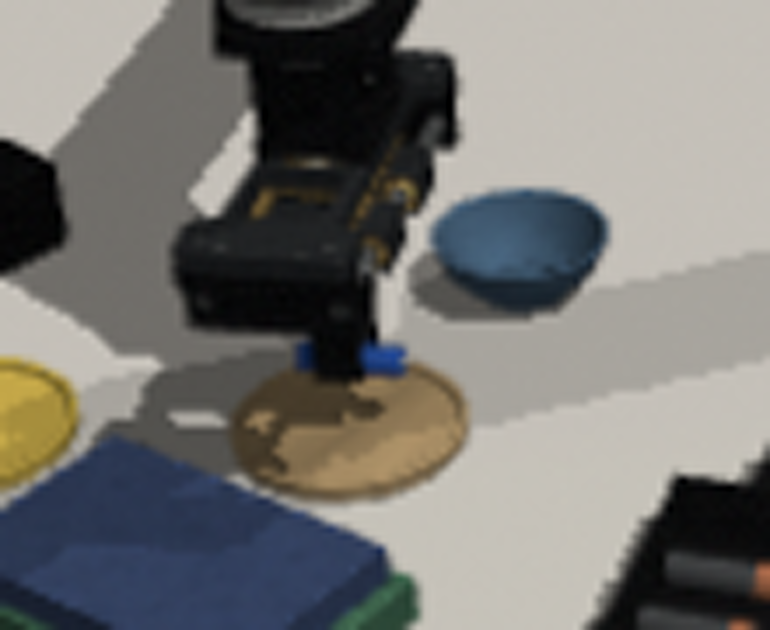

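The cell is held level over the wooden coaster: the cell is at (350,358) and the coaster's centre at (350,430). Next I'll lower it slowly.

```bash

python3 -m crank '[[0.04,-0.08,-0.4,0,0,0,0],[0,0,-0.3,0,0,0,0],[0,0,-0.2,0,0,0,0],[0,0,-0.1,0,0,0,0],[0,0,0,0,0,0,0]]'
python3 -m crank '[[0,0,-0.06,0,0,0,0],[0,0,-0.04,0,0,0,0],[0,0,0,0,0,0,0]]'
```

```text
clock: 16.95
tcp_pos: [0.5994, -0.2814, 0.0146]
ee_rot: [0.503, 0.864, 0.0, -0.0]
wrist_force: [0.1, 0.0, 1.1]
finger_gap: 0.0136
finger_force: 30.0
clock: 17.25
tcp_pos: [0.5997, -0.2816, 0.0126]
ee_rot: [0.503, 0.864, 0.0, 0.0]
wrist_force: [-0.3, -0.7, 0.6]
finger_gap: 0.0137
finger_force: 30.0
```

```bash

python3 -m crank '[[0,0,-0.04,0,0,0,0],[0,0,-0.04,0,0,0,0],[0,0,0,0,0,0,0]]'
python3 -m crank '[[0,0,-0.03,0,0,0,0],[0,0,-0.03,0,0,0,0],[0,0,0,0,0,0,0]]'
```

```text
clock: 17.55
tcp_pos: [0.5995, -0.2816, 0.0104]
ee_rot: [0.503, 0.864, -0.0, -0.0]
wrist_force: [-0.5, -0.2, -0.2]
finger_gap: 0.0135
finger_force: 30.0
clock: 17.85
tcp_pos: [0.5996, -0.2815, 0.0089]
ee_rot: [0.503, 0.864, 0.0, -0.0]
wrist_force: [0.8, -0.3, 0.1]
finger_gap: 0.0136
finger_force: 30.0
```

```bash

python3 -m crank '[[0,0,-0.02,0,0,0,0],[0,0,0,0,0,0,0]]'
python3 -m crank '[[0,0,0,0,0,0,13],[0,0,0,0,0,0,17],[0,0,0,0,0,0,21],[0,0,0,0,0,0,25],[0,0,0,0,0,0,25]]'
python3 -m crank '[[0,0,0.1,0,0,0,25],[0,0,0.2,0,0,0,25],[0,0,0.6,0,0,0,25],[0,0,0.8,0,0,0,25],[0,0,0.8,0,0,0,25]]'
python3 -m crank '[[0,-0.5,0.8,0,0,0,25],[0,-1,0.8,0,0,0,25],[0,-1,0.8,0,0,0,25],[0,-1,0.8,0,0,0,25],[0,-1,0,0,0,0,25]]'
python3 -m crank '[[-0.3,-1,0,0,0,0,25],[-0.5,-1,0,0,0,0,25],[-0.5,-1,0,0,0,0,25],[-0.5,-1,0,0,0,0,25],[0,0,0,0,0,0,25]]'
python3 - <<'E'
from h import *
snap('top','t4.png',(170,100,500,290),2.4)
E
```

```text
clock: 18.05
tcp_pos: [0.5997, -0.2815, 0.0088]
ee_rot: [0.503, 0.864, 0.0, 0.0]
wrist_force: [-0.3, 0.5, 1.6]
finger_gap: 0.0136
finger_force: 30.0
clock: 18.55
tcp_pos: [0.5996, -0.2815, 0.0084]
ee_rot: [0.503, 0.864, 0.0, -0.0]
wrist_force: [-0.1, 0.4, -0.2]
finger_gap: 0.021
finger_force: 0.0
clock: 19.05
tcp_pos: [0.6, -0.2815, 0.0729]
ee_rot: [0.503, 0.864, 0.0, 0.0]
wrist_force: [-0.9, -0.3, -0.1]
finger_gap: 0.0215
finger_force: 0.0
clock: 19.55
tcp_pos: [0.6017, -0.3957, 0.1566]
ee_rot: [0.503, 0.864, 0.0, 0.004]
wrist_force: [0.4, 0.3, 0.2]
finger_gap: 0.0223
finger_force: 0.0
clock: 20.05
tcp_pos: [0.551, -0.5002, 0.152]
ee_rot: [0.506, 0.862, -0.002, 0.0]
wrist_force: [-0.9, -0.2, -0.1]
finger_gap: 0.0218
finger_force: 0.0
```

View pics/t4.png

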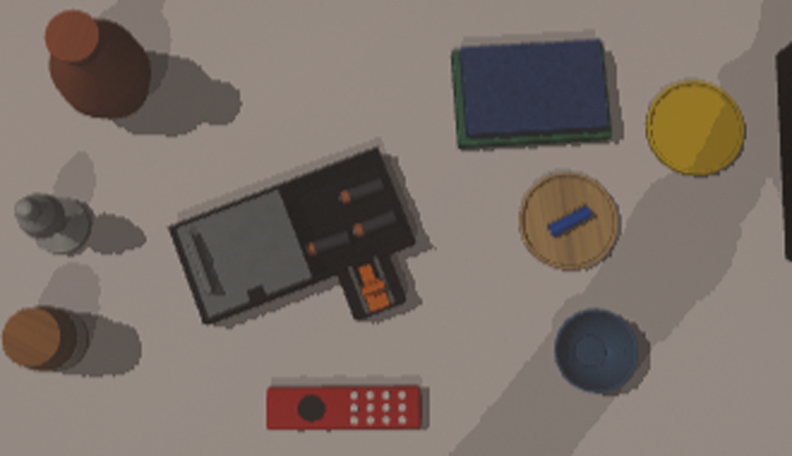

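The blue cell lies centred in the wooden coaster at (572,221). The case is open with its three dark cells, and nothing else has moved. One last check of the lock's travel before I hand in.

```bash
python3 - <<'E'
from h import *
o=.5754+.0242j;t=.3915
loc=lambda p:((p[0]+1j*p[1]-o)*np.exp(-1j*t)*1000)
for f in('raw_t1.png','raw_t4.png'):
  im=cv2.imread('pics/'+f)[195:240,305:350].astype(int)
  m=(im[...,2]>im[...,0]*2)&(im[...,2]>80);v,u=np.nonzero(m)
  q=np.array([loc(ray('top',a+305,b+195,.036)) for a,b in zip(u,v)]);print(len(u),np.percentile(q.real,[0,2,50,98,100]).round(1),q.real.mean())
E
```

```text
150 [-94.7 -93.8 -73.2 -46.8 -45.5] -72.38563265438844
154 [-109.4 -108.5  -87.1  -22.2  -19.7] -83.9775704525775
```

```bash
python3 -c "
from plant import manip;print(manip.hand_in())"
```

```text
the job is handed in; nothing more can be done
None
```

The job is handed in at about 20 s on the robot's clock: lock drawn to its end stop (travel about 14 mm), cover fully open, blue cell flat inside the bamboo coaster, dark cells still in the case, nothing else seen to have moved.

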